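Shim the rocking gauge stand

ROBOT

A 6-joint arm with a two-finger parallel gripper is mounted at the origin on the work surface. World frame = base frame: x ahead of the robot, y to its left, z up, the work surface at z = 0. Lengths are in m, angles in rad, forces in N, time in s.
With the tool pointing down it reaches from about 0.35 to 0.925 m from the base axis. Payload 6.4 kg.
Tool frame: the origin (TCP) lies on the centre line of the jaws, within the pads' length; the fingertips stand 22 mm ahead of it and the grasp point (between the pads) lies 3 mm ahead of it; z points along the fingers, y is the direction in which the jaws open and shut (so a half turn about z gives the same grasp; the last joint's range is limited). The gripper opens to 85 mm and grips with 20 to 120 N. Pads are 22 mm wide; open, the fingers measure 114 mm over their backs; the gripper's body (76 mm by 85 mm) begins 54 mm behind the grasp point. The pads swing forward as they close: fully open they stand 13 mm farther back than shut.
Start: joints at [1.098, 0.245, 1.558, -0, 1.339, -0.174], TCP at [0.191, 0.621, 0.253] pointing down, gripper open.
Joint ranges: [-3.13, 3.13], [-1.02, 2.26], [0.13, 2.54], [-0.95, 4.09], [0.21, 2.88], [-2.74, 2.74]. Speed limits (rad/s): [2.57, 2.57, 3.14, 3.14, 3.14, 3.14].

INTERFACE

Orientations are given as a unit quaternion [w, x, y, z].
In Python, from workcell import r gives the robot as it stands. The module is installed in compiled form; this text tells all that it offers.
- The arm moves only by the tool servo_tool, never from a script. Its argument "rows" is a list of rows, each an object of numbers: "rx", "ry", "rz": the turn, a rotation vector about the tool's x, y, z in degrees; "tx", "ty", "tz": the shift along the tool's x, y, z in m; "gripper": the opening, from 0 (shut) to 1 (fully open). A call has 1 to 8 rows; each row is the pose to reach, as a shift and turn from the pose commanded when the call began, along the tool's axes at that moment; what a row does not reach only later rows make up. A row lasts 1/12 s, in which the tool goes at most 41.7 mm and 7.16 degrees, less where a joint would pass 70% of its speed; a pose out of reach is approached as far as the arm can. A call with a gripper value outside its range is refused whole. The fingers move at their own pace and stop on an object; "force" is the grip in N (left out, the last holds). Time passes only in rows, so rows that repeat a pose let the fingers close. It gives the time, the measured TCP pose, the force and the opening at its end, in the units of the state.
- r.observe(): the state, without advancing time (a new reading comes with each control period).
- r.camera(name): name is "side" or "top"; returns (picture, depth): 480x640x3 uint8, red, green, blue; 480x640 float32, m along the optical axis (not along the pixel's ray), 0 where there is no reading.
- r.camera_params(name): a dict with "K" (3x3 intrinsics, pixels), "world_to_cam" (4x4, takes a point from world to camera coordinates). Camera axes: x right, y down, z forward; pixel columns grow to the right and rows downward; lengths in m; the calibration is good to about 2 mm. A picture is of the moment at which its call begins. camera_params takes no time and is no camera call.
- r.close_job(): hands the job in, once; it reports no verdict.
Trained networks look in the newest picture that a camera, given by its name, has taken for a name from the list of things; names that differ only in an ending like _2 or _b are one class to them, and where a whole thing is asked for, a point or a joint stands for the part that bears it (a point fixed in the world has none). Each returns a list of dicts, best first, with "conf" (0 to 1); they miss things now and then, are a little off and sometimes report something else, mostly with a low value. They report only what shows in the picture. A call takes as long as a camera call. They do not tell look-alikes from the thing itself.
- r.recognise(target, camera): "at" ([x, y, z] in m, in world coordinates, good to about 4 mm: the middle of the surface that is visible of it).
The state is a dict: "time": time; "qpos": joint angles; "qd": joint speeds; "tau": joint torques, N m; "eef_pos": TCP position; "eef_rot": TCP orientation; "contact_force": force on the tool from outside, world axes, zero at the start; "torque": the same for the moment, N m; "opening": opening from 0.0 (shut) to 1.0 (fully open).
Only numpy, scipy, OpenCV 4.12 (cv2) and the standard library are available. Lean on these libraries where they do the work, as an engineer would, in place of code of your own. Each camera call takes 0.05 s, during which the arm holds its last target. There are 200 camera calls.

TASK

The dial-gauge stand rocks because one foot, the front one on the robot's right as the robot faces it, is too short. Slide the wooden wedge along the table, thin end first, under that foot with your fingertips until the stand sits level and no longer rocks, then draw back and leave the wedge in place. Do not pick the wedge up, do not touch the stand or shove it out of its place, and leave the other things where they are.

Things in the scene. Friction and masses are not known exactly. Their poses are not given: they have to be found in the camera images.
- stand: Gauge stand, 2.7 kg: plate 240 (x) x 200 (y) mm, underside 30, top 46 mm up when level; 181 mm column and dial, all over 60 mm behind the plate's front edge (x -120). Origin: under plate centre, at table level; +x away from robot (within 20 deg), +y left, z square to plate. Long ball feet at (-100,80), (100,-80), (100,80) mm; short foot (-100,-80). Starts leaning 0.06 rad onto it; level: z vertical.
- short_foot (a point): Underside centre of the short foot: 8 mm up when level, 0 to 1 at the start. A 40 mm disc, its underside a 12 mm flat with a cone rising 5.5 mm to the rim, so a thin tip slips under. It sinks and rises as the stand tips about the line through feet (-100,80) and (100,-80), 125 mm away. It bears 2 to 4 N. Push needed: 10 to 20 N to start the tip under, 5 N while it rises, 15 to 25 N once level, where pushing on shoves the stand.
- wedge: Loose beech wedge, 60 g, 90 mm long (x), 40 wide (y), 18 tall at its flat upright tail (x -45), falling evenly to 2 at the tip (x +45). Origin: underside centre. Starts in front of the short foot, up to 80 mm to either side, tip turned to the stand's front within 0.4 rad. Rubs on the table (friction about 0.6) and stays put when released.
- wedge_tip (a point): Middle of the wedge's thin edge, on its underside. Pushed straight in along the stand's x under the middle of the short foot, the wedge levels the stand when this point is about 25 mm past the foot's centre; there each mm of push lifts the foot about 0.18 mm.
- socket: Bystander, to be left alone: a steel 30 mm socket, 40 mm tall. Origin: middle of its underside.
- wheel_nut: Bystander, to be left alone: a dark wheel nut, 28 mm across, 24 mm tall. Origin: middle of its underside.
- spray_can: Bystander, to be left alone: a blue can, 62 mm across, 180 mm tall. Origin: middle of its underside.
- mug: Bystander, to be left alone: a white mug, 80 mm across, 90 mm tall. Origin: middle of its underside.
- wrench: Bystander, to be left alone: a spanner lying flat. Origin: underside, near its middle.
- tape_roll: Bystander, to be left alone: a black tape roll lying flat, 84 mm across, 24 mm tall. Origin: middle of its underside.
Not all that is in view belongs to the job. Of the things like the wedge, leave any that is blue or green; of the rest the smaller one is meant.

How it is judged:
At the end, for the whole second after the job is handed in: The stand is level within 0.015 rad and at rest, within 30 mm of where it stood; the wedge lies flat and still on the table, its centre within 50 mm of the short foot (level), and carries the foot (more than 0.7 N) (angle between stand's own z axis and vertical below 0.015 rad and contact force between wedge and stand above 0.7 N and horizontal distance between wedge and short_foot below 0.05 m and angle between wedge's own z axis and vertical below 0.06 rad and linear speed of each of wedge, stand below 0.01 m/s and angular speed of stand below 0.03 rad/s and distance of stand from where it was at the start of the episode below 0.03 m); the robot touches nothing.
It fails at once if the wedge is lifted off the table (its centre more than 12 mm up) or tipped over 0.35 rad (height (world z) of wedge above 0.012 m or angle between wedge's own z axis and vertical above 0.35 rad).
It fails at once if the robot touches the stand (more than 2 N) (contact force between any of the fingers, the arm and stand above 2 N).
It fails at once if the stand is shoved more than 30 mm or tipped beyond 0.12 rad (distance of stand from where it was at the start of the episode above 0.03 m or angle between stand's own z axis and vertical above 0.12 rad).
It fails at once if a bystander is moved more than 30 mm (distance of any of socket, wheel_nut, spray_can, mug, wrench, tape_roll from where it was at the start of the episode above 0.03 m).
It also fails if it takes over 51 s, if anything falls off the work surface, if the arm or the gripper's body presses on something with over 40 N, if the wrist force passes 120 N, or if a joint passes its speed limit or range.

## Working session

There is one attempt and no reset: what is moved stays moved. The work goes in short steps, Python scripts to look and compute and a tool call to move; the robot and the scene stay as the last step left them, time stands still between calls to the robot, and variables do not carry over. Pictures are saved under pics/ and viewed, about 8 in all and at most 12, crops included, and the job is handed in when it is done.

Besides the shell and the picture viewer there is one more tool, called after "Request:" as name([rows], argument=value, ...), one row to a line, values as JSON. servo_tool: Moves the arm, as the interface text tells. Its arguments: {"type":"object","properties":{"rows":{"type":"array"},"force":{"type":"number"}},"required":["rows"]}

```bash
mkdir -p pics
cat > h.py <<'E'
import numpy as np, cv2
from workcell import r
def cloud(n):
    im,d=r.camera(n); p=r.camera_params(n); K=p["K"]; T=np.linalg.inv(p["world_to_cam"])
    v,u=np.mgrid[0:480,0:640]
    c=np.stack([(u-K[0][2])/K[0][0]*d,(v-K[1][2])/K[1][1]*d,d],-1)
    return im,d,c@T[:3,:3].T+T[:3,3]
E
python3 - <<'E'
from h import *
for n in("top","side"):
    im,d,w=cloud(n); cv2.imwrite(f"pics/{n}0.png",im[...,::-1]); np.savez(f"{n}0.npz",im=im,d=d,w=w)
    p=r.camera_params(n); print(n,np.linalg.inv(p["world_to_cam"])[:3,3].round(3),p["K"][0][0])
    for t in("stand","wedge","short_foot"):
        print(t,[(np.round(o["at"],3).tolist(),round(o["conf"],2)) for o in r.recognise(t,n)])
print(r.observe())
E
```

```text
top [ 0.433 -0.017  1.069] 463.8211353610353
stand [([0.691, -0.062, 0.048], 0.74)]
wedge [([0.376, 0.022, 0.01], 0.89), ([0.498, -0.056, 0.009], 0.85), ([0.348, -0.151, 0.016], 0.81), ([0.731, -0.357, 0.012], 0.8)]
short_foot [([0.693, -0.064, 0.047], 0.59)]
side [ 0.348 -0.725  0.771] 544.6364864006067
stand [([0.693, -0.106, 0.044], 0.85)]
wedge [([0.5, -0.063, 0.01], 0.89), ([0.734, -0.361, 0.012], 0.88), ([0.378, 0.009, 0.008], 0.74)]
short_foot [([0.687, -0.107, 0.043], 0.72)]
{'time': 0.4, 'qpos': array([ 1.09791368e+00,  2.45190266e-01,  1.55799328e+00, -3.01871625e-05,
        1.33870039e+00, -1.74084441e-01]), 'qd': array([ 0.0014218 , -0.00330103, -0.0040087 , -0.00041181, -0.00216586,
        0.00071295]), 'tau': array([ 6.24843597e-04, -4.28903782e+01, -3.25880957e+01, -7.19660261e-05,
        1.81620639e-03,  6.85422322e-06]), 'eef_pos': array([0.19129902, 0.62113533, 0.25312843]), 'eef_rot': array([-3.23687559e-05,  1.48840518e-01,  9.88861203e-01, -1.42756736e-04]), 'contact_force': array([ 0.20065306,  0.11947925, -0.52016555]), 'torque': array([0.05967638, 0.04727091, 0.01785989]), 'opening': 1.0019081700908423}
```

View pics/top0.png

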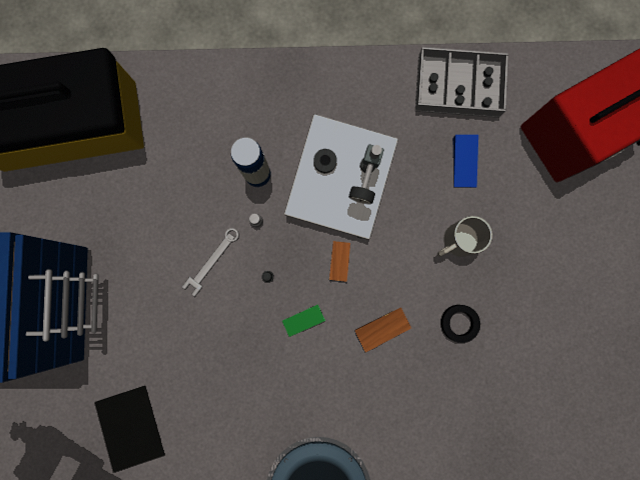

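View pics/side0.png

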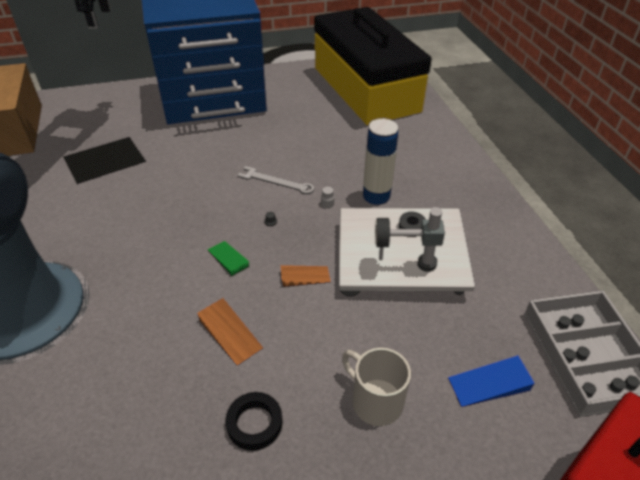

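The top picture shows four wedge-like pieces: blue (466,161), green (303,320), large brown (382,330) and small brown (340,262). Blue and green are ruled out. Of the two brown ones, the smaller at (340,262) fits, and it lies in front of the stand's front-right corner (369,240). Next I'll fit the poses and confirm it in a crop.

Run:
```python
from h import *
for n in("top","side"):
    z=np.load(n+"0.npz"); im,w=z["im"],z["w"]; hsv=cv2.cvtColor(im,cv2.COLOR_RGB2HSV)
    brown=((hsv[...,0]<18)&(hsv[...,1]>120)&(hsv[...,2]>60)).astype(np.uint8)
    k,l,s,c=cv2.connectedComponentsWithStats(brown)
    for i in range(1,k):
        P=w[l==i]
        if s[i,4]<150 or not(.25<P[:,0].mean()<.8 and abs(P[:,1].mean())<.4): continue
        rc=cv2.minAreaRect((P[:,:2]*1000).astype(np.float32))
        print(n,c[i].round(),s[i,4],"mean",P.mean(0).round(4),"rect",np.round(rc[0],1),np.round(rc[1],1),round(rc[2],1),cv2.boxPoints(rc).round(0).tolist())
        A=np.c_[P[:,:2]-P[:,:2].mean(0),np.ones(len(P))]; co=np.linalg.lstsq(A,P[:,2],rcond=None)[0]; print("  plane",co.round(4),"zmin/max",np.percentile(P[:,2],[2,98]).round(4))
    wh=((hsv[...,1]<50)&(hsv[...,2]>140)&(w[...,2]>.025)&(w[...,2]<.065)&(abs(w[...,0]-.69)<.2)&(abs(w[...,1]+.06)<.2)).astype(np.uint8)
    k,l,s,c=cv2.connectedComponentsWithStats(wh); i=1+s[1:,4].argmax(); P=w[l==i]
    rc=cv2.minAreaRect((P[:,:2]*1000).astype(np.float32)); print(n,"plate",rc,cv2.boxPoints(rc).round(0).tolist())
    A=np.c_[P[:,:2]-P[:,:2].mean(0),np.ones(len(P))]; print("  plane",np.linalg.lstsq(A,P[:,2],rcond=None)[0].round(4))
im=np.load("top0.npz")["im"][205:355,270:430]
a=cv2.resize(im,(640,600),interpolation=cv2.INTER_CUBIC); cv2.imwrite("pics/crop1.png",a[...,::-1])
```

```text
top [339. 261.] 673 mean [ 0.5046 -0.0561  0.0138] rect [489.3 -52.8] [ 45.7 124.5] 78.0 [[424.0, -62.0], [545.0, -88.0], [555.0, -43.0], [433.0, -17.0]]
  plane [-0.4238  0.7502  0.0138] zmin/max [0.0003 0.0201]
top [382. 329.] 1258 mean [ 0.3498 -0.1492  0.018 ] rect [ 394.5 -119.9] [180.6 124. ] 34.9 [[285.0, -121.0], [356.0, -222.0], [504.0, -119.0], [433.0, -17.0]]
  plane [1.4313 1.0965 0.018 ] zmin/max [0.0021 0.0251]
top plate ((695.4214477539062, -62.51603698730469), (197.59603881835938, 239.568115234375), 73.06590270996094) [[552.0, -122.0], [781.0, -192.0], [839.0, -3.0], [610.0, 67.0]]
  plane [0.047  0.034  0.0462]
side [304. 275.] 854 mean [ 0.501  -0.0679  0.0153] rect [ 450.2 -385.2] [704.4  89.7] 80.5 [[348.0, -725.0], [436.0, -740.0], [553.0, -45.0], [464.0, -30.0]]
  plane [-0.258  -1.0421  0.0153] zmin/max [0.0008 0.018 ]
side [229. 331.] 2031 mean [ 0.3484 -0.1582  0.0156] rect [ 367.6 -406.5] [ 87.  632.5] 4.2 [[301.0, -94.0], [348.0, -725.0], [434.0, -719.0], [388.0, -88.0]]
  plane [-0.9648 -0.8954  0.0156] zmin/max [0.0017 0.023 ]
side plate ((695.5552978515625, -66.30349731445312), (204.51194763183594, 240.53025817871094), 72.89405059814453) [[551.0, -129.0], [780.0, -199.0], [841.0, -4.0], [611.0, 67.0]]
  plane [0.0484 0.0319 0.0439]
```

View pics/crop1.png

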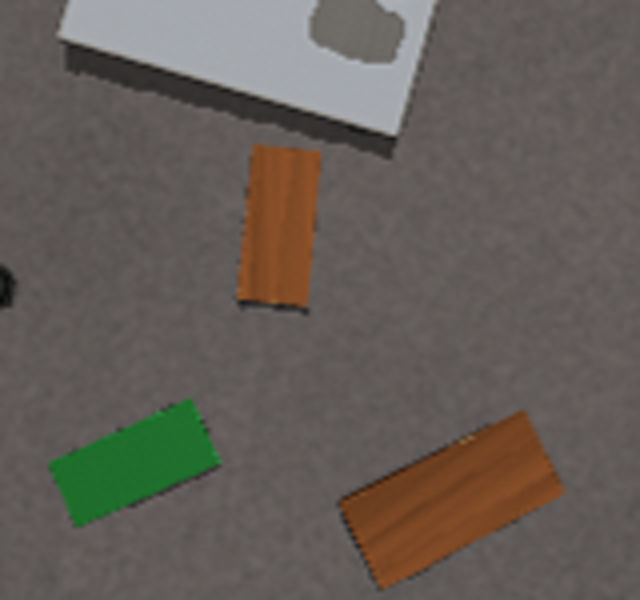

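The crop confirms it. The small brown wedge has its tail towards the robot, the larger brown one is at lower right and the green one at lower left. Now I'll fit the wedge with depth outliers removed.

```bash
cat >> h.py <<'E'
S0=np.array([.698,-.063]); YAW=np.radians(-17.0); R=np.array([[np.cos(YAW),-np.sin(YAW)],[np.sin(YAW),np.cos(YAW)]])
FOOT=S0+R@[-.1,-.08]
def wedge(im,w,pr=True):
    hsv=cv2.cvtColor(im,cv2.COLOR_RGB2HSV)
    m=(hsv[...,0]<18)&(hsv[...,1]>120)&(hsv[...,2]>60)&(w[...,2]<.024)&(w[...,2]>-.003)
    m&=(w[...,0]>.42)&(w[...,0]<.66)&(abs(w[...,1]+.08)<.1)
    k,l,s,c=cv2.connectedComponentsWithStats(m.astype(np.uint8)); i=1+s[1:,4].argmax(); P=w[l==i]
    rc=cv2.minAreaRect((P[:,:2]*1000).astype(np.float32)); A=np.c_[P[:,:2]-P[:,:2].mean(0),np.ones(len(P))]
    print(len(P),"mean",P.mean(0).round(4),"rect",np.round(rc[0],1),np.round(rc[1],1),round(rc[2],1),cv2.boxPoints(rc).round(0).tolist(),"grad",np.linalg.lstsq(A,P[:,2],rcond=None)[0].round(3))
def plate(im,w):
    hsv=cv2.cvtColor(im,cv2.COLOR_RGB2HSV)
    q=(w[...,:2]-S0)@R
    m=(hsv[...,1]<50)&(hsv[...,2]>140)&(w[...,2]>.03)&(w[...,2]<.062)&(abs(q[...,0])<.13)&(abs(q[...,1])<.11)
    P=w[m]; rc=cv2.minAreaRect((P[:,:2]*1000).astype(np.float32))
    for _ in range(3):
        A=np.c_[P[:,:2]-P[:,:2].mean(0),np.ones(len(P))]; g=np.linalg.lstsq(A,P[:,2],rcond=None)[0]
        P=P[abs(A@g-P[:,2])<.004]
    print("plate",np.round(rc[0],1),np.round(rc[1],1),round(rc[2],1),"grad",g.round(4),"tilt",round(float(np.hypot(*g[:2])),4),"grad in stand",(g[:2]@R).round(4))
E
python3 - <<'E'
from h import *
print("foot",FOOT)
for n in("top","side"):
    z=np.load(n+"0.npz"); print(n); wedge(z["im"],z["w"]); plate(z["im"],z["w"])
    p=r.camera_params(n)
# pixel backprojection of top-edge midpoints in top view (tip z=.002, tail z=.018)
p=r.camera_params("top");K=np.array(p["K"]);T=np.linalg.inv(p["world_to_cam"])
for uv,h in(((341.7,242.2),.002),((338.2,280.3),.018)):
    d=T[:3,:3]@np.linalg.solve(K,[*uv,1]); o=T[:3,3]; print(uv,(o+d*(h-o[2])/d[2]).round(4))
E
```

```text
foot [ 0.57897979 -0.11026721]
top
670 mean [ 0.5049 -0.0562  0.0106] rect [505.4 -56.7] [39.9 90.3] 82.9 [[458.0, -71.0], [548.0, -82.0], [553.0, -42.0], [463.0, -31.0]] grad [-0.178  0.031  0.011]
plate [695.4 -62.5] [197.6 239.6] 73.1 grad [0.047  0.0336 0.0462] tilt 0.0577 grad in stand [0.0351 0.0458]
side
846 mean [ 0.5023 -0.0625  0.0091] rect [504.6 -60.8] [44.2 89.1] 82.9 [[458.0, -77.0], [546.0, -88.0], [552.0, -44.0], [463.0, -33.0]] grad [-0.149  0.059  0.009]
plate [695.6 -66.3] [204.5 240.5] 72.9 grad [0.0484 0.0322 0.0439] tilt 0.0581 grad in stand [0.0369 0.0449]
(341.7, 242.2) [ 0.5487 -0.0628  0.002 ]
(338.2, 280.3) [ 0.4605 -0.0524  0.018 ]
```

Request:
servo_tool([
  {"tx":-0.03,"ty":-0.028},
  {"tx":-0.06,"ty":-0.056},
  {"tx":-0.09,"ty":-0.084},
  {"tx":-0.12,"ty":-0.112},
  {"tx":-0.15,"ty":-0.14},
  {"tx":-0.18,"ty":-0.168},
  {"tx":-0.21,"ty":-0.196},
  {"tx":-0.235,"ty":-0.281},
])

```text
invalid input
```

```bash
cat >> h.py <<'E'
from scipy.spatial.transform import Rotation as Ro
def delta(x,y,z,yaw_deg):
    "shift/turn in tool axes to reach a down-pointing pose whose tool y is at stand-like yaw"
    s=r.observe(); q=s["eef_rot"]; C=Ro.from_quat([q[1],q[2],q[3],q[0]])
    t=C.inv().apply(np.array([x,y,z])-s["eef_pos"])
    a=np.radians(yaw_deg); X=[-np.cos(a),-np.sin(a),0]; Y=[-np.sin(a),np.cos(a),0]
    D=Ro.from_matrix(np.array([X,Y,[0,0,-1]]).T)
    print("t",round(s["time"],2),"pos",s["eef_pos"].round(4),"F",s["contact_force"].round(1),"op",round(s["opening"],3),"| shift",t.round(4),"turn",np.degrees((C.inv()*D).as_rotvec()).round(2))
E
python3 -c "
from h import *
delta(.4743,-.0540,.12,-7.1)"
```

```text
t 0.4 pos [0.1913 0.6211 0.2531] F [ 0.2  0.1 -0.5] op 1.002 | shift [-0.4692 -0.5619  0.1333] turn [ -0.02  -0.   -10.02]
```

Request:
servo_tool([
  {"rx":0,"ry":0,"rz":-2,"tx":-0.025,"ty":-0.03,"tz":0,"gripper":1},
  {"rx":0,"ry":0,"rz":-4,"tx":-0.05,"ty":-0.06,"tz":0,"gripper":1},
  {"rx":0,"ry":0,"rz":-6,"tx":-0.075,"ty":-0.09,"tz":0,"gripper":1},
  {"rx":0,"ry":0,"rz":-8,"tx":-0.1,"ty":-0.12,"tz":0,"gripper":1},
  {"rx":0,"ry":0,"rz":-10,"tx":-0.125,"ty":-0.15,"tz":0,"gripper":1},
  {"rx":0,"ry":0,"rz":-10,"tx":-0.15,"ty":-0.18,"tz":0,"gripper":1},
  {"rx":0,"ry":0,"rz":-10,"tx":-0.175,"ty":-0.21,"tz":0,"gripper":1},
  {"rx":0,"ry":0,"rz":-10,"tx":-0.2,"ty":-0.24,"tz":0,"gripper":1},
], force=40)

```text
time: 1.07
eef_pos: [0.312, 0.3313, 0.2534]
eef_rot: [0.0, 0.062, 0.998, 0.0]
contact_force: [0.5, -0.1, 0.2]
opening: 0.998
```

```bash
python3 -c "
from h import *
delta(.4743,-.0540,.12,-7.1)"
```

```text
t 1.07 pos [0.312  0.3313 0.2534] F [ 0.5 -0.1  0.2] op 0.998 | shift [-0.2085 -0.3624  0.1334] turn [0.02 0.03 0.02]
```

Request:
servo_tool([
  {"rx":0,"ry":0,"rz":0,"tx":-0.018,"ty":-0.032,"tz":0.0,"gripper":1},
  {"rx":0,"ry":0,"rz":0,"tx":-0.036,"ty":-0.064,"tz":0.01,"gripper":1},
  {"rx":0,"ry":0,"rz":0,"tx":-0.054,"ty":-0.096,"tz":0.02,"gripper":1},
  {"rx":0,"ry":0,"rz":0,"tx":-0.072,"ty":-0.128,"tz":0.03,"gripper":1},
  {"rx":0,"ry":0,"rz":0,"tx":-0.09,"ty":-0.16,"tz":0.04,"gripper":1},
  {"rx":0,"ry":0,"rz":0,"tx":-0.108,"ty":-0.192,"tz":0.05,"gripper":1},
  {"rx":0,"ry":0,"rz":0,"tx":-0.126,"ty":-0.224,"tz":0.06,"gripper":1},
  {"rx":0,"ry":0,"rz":0,"tx":-0.144,"ty":-0.256,"tz":0.07,"gripper":1},
])

```text
time: 1.73
eef_pos: [0.4234, 0.0592, 0.1832]
eef_rot: [0.001, 0.062, 0.998, -0.0]
contact_force: [0.7, -0.1, 0.1]
opening: 1.002
```

Request:
servo_tool([
  {"rx":0,"ry":0,"rz":0,"tx":-0.018,"ty":-0.03,"tz":0.012,"gripper":1},
  {"rx":0,"ry":0,"rz":0,"tx":-0.036,"ty":-0.06,"tz":0.025,"gripper":1},
  {"rx":0,"ry":0,"rz":0,"tx":-0.054,"ty":-0.09,"tz":0.04,"gripper":1},
  {"rx":0,"ry":0,"rz":0,"tx":-0.064,"ty":-0.107,"tz":0.055,"gripper":1},
  {"rx":0,"ry":0,"rz":0,"tx":-0.064,"ty":-0.107,"tz":0.06,"gripper":1},
  {"rx":0,"ry":0,"rz":0,"tx":-0.064,"ty":-0.107,"tz":0.06,"gripper":1},
])

```text
time: 2.23
eef_pos: [0.4723, -0.0534, 0.1218]
eef_rot: [-0.002, 0.063, 0.998, 0.001]
contact_force: [-0.5, 0.7, -0.8]
opening: 0.998
```

Run:
```python
from h import *
delta(.4743,-.0540,.028,-7.1)
im,d,w=cloud("top"); a=cv2.resize(im[190:350,250:410],(600,600),interpolation=cv2.INTER_CUBIC); im2,_,_=cloud("side"); b=cv2.resize(im2[150:350,200:400],(600,600))
cv2.imwrite("pics/c2.png",cv2.resize(np.hstack([a,b]),(800,400))[...,::-1])
```

```text
t 2.23 pos [ 0.4723 -0.0534  0.1218] F [-0.5  0.7 -0.8] op 0.998 | shift [-0.0024 -0.0005  0.0938] turn [ 0.06 -0.19 -0.14]
```

View pics/c2.png

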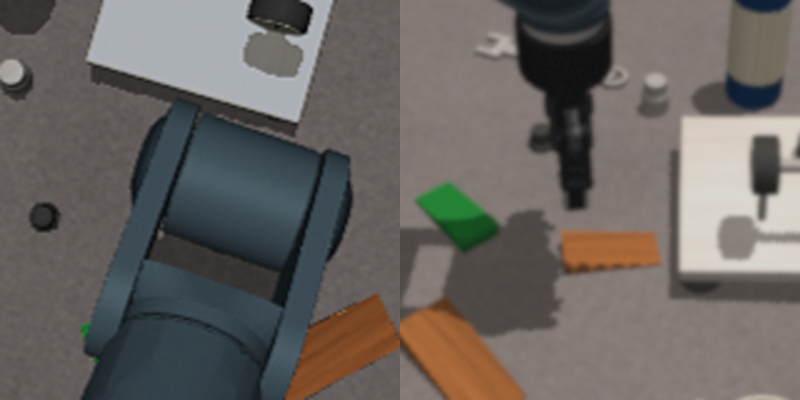

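The top view is blocked by the arm. In the side crop the fingers hover over the tail of the small wedge. I'll go down and close with light force.

Request:
servo_tool([
  {"rx":0,"ry":0,"rz":0,"tx":-0.002,"ty":0,"tz":0.03,"gripper":1},
  {"rx":0,"ry":0,"rz":0,"tx":-0.002,"ty":0,"tz":0.06,"gripper":1},
  {"rx":0,"ry":0,"rz":0,"tx":-0.002,"ty":0,"tz":0.08,"gripper":1},
  {"rx":0,"ry":0,"rz":0,"tx":-0.002,"ty":0,"tz":0.09,"gripper":1},
  {"rx":0,"ry":0,"rz":0,"tx":-0.002,"ty":0,"tz":0.096,"gripper":1},
  {"rx":0,"ry":0,"rz":0,"tx":-0.002,"ty":0,"tz":0.096,"gripper":1},
  {"rx":0,"ry":0,"rz":0,"tx":-0.002,"ty":0,"tz":0.096,"gripper":0.7},
  {"rx":0,"ry":0,"rz":0,"tx":-0.002,"ty":0,"tz":0.096,"gripper":0.6},
], force=20)

```text
time: 3.0
eef_pos: [0.4765, -0.0535, 0.0288]
eef_rot: [0.001, 0.062, 0.998, -0.0]
contact_force: [0.4, -0.2, 0.5]
opening: 0.752
```

Request:
servo_tool([
  {"rx":0,"ry":0,"rz":0,"tx":0,"ty":0,"tz":0,"gripper":0.5},
  {"rx":0,"ry":0,"rz":0,"tx":0,"ty":0,"tz":0,"gripper":0.4},
  {"rx":0,"ry":0,"rz":0,"tx":0,"ty":0,"tz":0,"gripper":0.4},
  {"rx":0,"ry":0,"rz":0,"tx":0,"ty":0,"tz":0,"gripper":0.4},
  {"rx":0,"ry":0,"rz":0,"tx":0,"ty":0,"tz":0,"gripper":0.4},
], force=20)

```text
time: 3.42
eef_pos: [0.4761, -0.0535, 0.0284]
eef_rot: [0.001, 0.062, 0.998, -0.0]
contact_force: [-1.8, 1.4, 5.7]
opening: 0.461
```

Run:
```python
from h import *
delta(.4743,-.0540,.026,-17)
im2,d,w=cloud("side"); b=cv2.resize(im2[170:310,240:380],(600,600),interpolation=cv2.INTER_CUBIC); wedge(im2,w)
cv2.imwrite("pics/c3.png",b[...,::-1])
```

```text
t 3.42 pos [ 0.4761 -0.0535  0.0284] F [-1.8  1.4  5.7] op 0.461 | shift [ 0.0017 -0.0007  0.0024] turn [-0.    0.09  9.88]
525 mean [ 0.5187 -0.0644  0.0067] rect [518.4 -62.1] [43.3 61.9] 83.6 [[485.0, -80.0], [547.0, -87.0], [552.0, -44.0], [490.0, -37.0]] grad [-0.163  0.049  0.007]
```

View pics/c3.png

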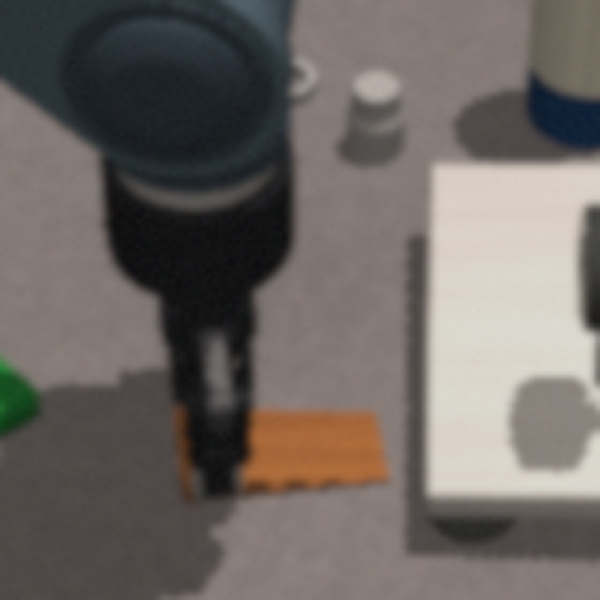

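The grip is on, at 39 mm opening with the wedge pressed lightly down. I'll slide and turn it on the table until it lines up in front of the foot.

Request:
servo_tool([
  {"rx":0,"ry":0,"rz":1.5,"tx":0.002,"ty":-0.003,"tz":0,"gripper":0.4},
  {"rx":0,"ry":0,"rz":3,"tx":0.004,"ty":-0.006,"tz":0,"gripper":0.4},
  {"rx":0,"ry":0,"rz":4.5,"tx":0.006,"ty":-0.01,"tz":0,"gripper":0.4},
  {"rx":0,"ry":0,"rz":6,"tx":0.008,"ty":-0.014,"tz":0,"gripper":0.4},
  {"rx":0,"ry":0,"rz":7.5,"tx":0.008,"ty":-0.018,"tz":0,"gripper":0.4},
  {"rx":0,"ry":0,"rz":9,"tx":0.008,"ty":-0.021,"tz":0,"gripper":0.4},
  {"rx":0,"ry":0,"rz":9.9,"tx":0.008,"ty":-0.023,"tz":0,"gripper":0.4},
  {"rx":0,"ry":0,"rz":9.9,"tx":0.008,"ty":-0.023,"tz":0,"gripper":0.4},
], force=40)

```text
time: 4.13
eef_pos: [0.4656, -0.0757, 0.0286]
eef_rot: [0.001, 0.149, 0.989, -0.0]
contact_force: [0.3, 1.2, 7.2]
opening: 0.449
```

Run:
```python
from h import *
delta(*(FOOT+R@[-.1192,0]),.026,-17)
im2,d,w=cloud("side"); b=cv2.resize(im2[210:310,250:390],(784,560),interpolation=cv2.INTER_CUBIC); wedge(im2,w); plate(im2,w)
im,d,w=cloud("top"); wedge(im,w)
cv2.imwrite("pics/c4.png",b[...,::-1])
```

```text
t 4.13 pos [ 0.4656 -0.0757  0.0286] F [0.3 1.2 7.2] op 0.449 | shift [0.0007 0.0001 0.0026] turn [ 0.01  0.15 -0.13]
634 mean [ 0.5035 -0.0922  0.0072] rect [504.7 -90.6] [44.2 63.3] 74.5 [[468.0, -103.0], [529.0, -120.0], [541.0, -78.0], [480.0, -61.0]] grad [-0.152  0.069  0.007]
plate [695.3 -66. ] [204.1 240.6] 72.6 grad [0.0482 0.0329 0.0438] tilt 0.0584 grad in stand [0.0365 0.0455]
50 mean [ 0.533  -0.0977  0.0033] rect [533.7 -95.8] [39.2  8.3] 72.3 [[524.0, -113.0], [532.0, -116.0], [544.0, -78.0], [536.0, -76.0]] grad [-0.327  0.093  0.003]
```

View pics/c4.png

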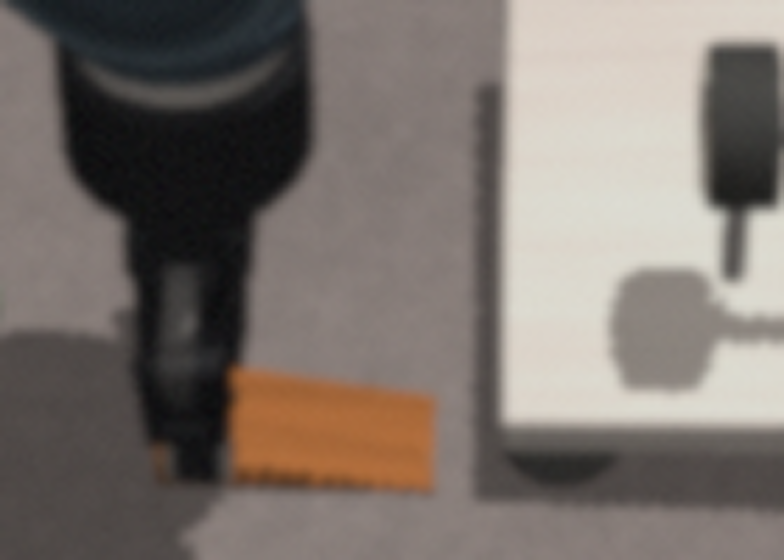

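The wedge is aligned at −17°, with its tip at about (0.538,−0.097). In the crop the wedge's axis runs toward the dark foot at about (560,460). Now I'll push it in along the stand's x.

Request:
servo_tool([
  {"rx":0,"ry":0,"rz":0,"tx":-0.005,"ty":0,"tz":0,"gripper":0.4},
  {"rx":0,"ry":0,"rz":0,"tx":-0.01,"ty":0,"tz":0,"gripper":0.4},
  {"rx":0,"ry":0,"rz":0,"tx":-0.015,"ty":0,"tz":0,"gripper":0.4},
  {"rx":0,"ry":0,"rz":0,"tx":-0.02,"ty":0,"tz":0,"gripper":0.4},
  {"rx":0,"ry":0,"rz":0,"tx":-0.024,"ty":0,"tz":0,"gripper":0.4},
  {"rx":0,"ry":0,"rz":0,"tx":-0.028,"ty":0,"tz":0,"gripper":0.4},
  {"rx":0,"ry":0,"rz":0,"tx":-0.03,"ty":0,"tz":0,"gripper":0.4},
], force=60)

```text
time: 4.82
eef_pos: [0.4905, -0.0829, 0.0286]
eef_rot: [-0.005, 0.148, 0.989, 0.001]
contact_force: [-21.1, 6.0, 32.1]
opening: 0.439
```

Request:
servo_tool([
  {"rx":0,"ry":0,"rz":0,"tx":-0.002,"ty":0,"tz":0,"gripper":0.4},
  {"rx":0,"ry":0,"rz":0,"tx":-0.004,"ty":0,"tz":0,"gripper":0.4},
  {"rx":0,"ry":0,"rz":0,"tx":-0.006,"ty":0,"tz":0,"gripper":0.4},
  {"rx":0,"ry":0,"rz":0,"tx":-0.008,"ty":0,"tz":0,"gripper":0.4},
  {"rx":0,"ry":0,"rz":0,"tx":-0.01,"ty":0,"tz":0,"gripper":0.4},
])

```text
time: 5.23
eef_pos: [0.4962, -0.0846, 0.0284]
eef_rot: [-0.011, 0.147, 0.989, 0.002]
contact_force: [-39.0, 9.7, 52.6]
opening: 0.442
```

Run:
```python
from h import *
delta(*(FOOT+R@[.025-.0742,0]),.026,-17)
im2,d,w=cloud("side"); wedge(im2,w); plate(im2,w)
im2,d,w=cloud("top"); plate(im2,w)
```

```text
t 5.23 pos [ 0.4962 -0.0846  0.0284] F [-39.    9.7  52.6] op 0.442 | shift [-0.0375 -0.0004  0.0016] turn [-0.   -1.3   0.06]
550 mean [ 0.5314 -0.1019  0.0073] rect [534.4 -99.7] [43.8 62.2] 76.7 [[499.0, -114.0], [560.0, -128.0], [570.0, -86.0], [509.0, -71.0]] grad [-0.148  0.068  0.007]
plate [695.3 -66.3] [203.5 240.4] 72.8 grad [0.0486 0.0326 0.0438] tilt 0.0585 grad in stand [0.0369 0.0454]
plate [695. -62.] [198.1 238.7] 72.8 grad [0.0469 0.0333 0.0465] tilt 0.0575 grad in stand [0.0351 0.0456]
```

Pushing with the stronger grip drives the fingertips into the table: 52 N vertical, with no lift at the foot. I'll release here, then push from behind with shut fingers.

Request:
servo_tool([
  {"rx":0,"ry":0,"rz":0,"tx":0.003,"ty":0,"tz":-0.001,"gripper":0.46},
  {"rx":0,"ry":0,"rz":0,"tx":0.004,"ty":0,"tz":-0.001,"gripper":0.6},
  {"rx":0,"ry":0,"rz":0,"tx":0.004,"ty":0,"tz":-0.001,"gripper":0.7},
  {"rx":0,"ry":0,"rz":0,"tx":0.004,"ty":0,"tz":-0.001,"gripper":0.75},
  {"rx":0,"ry":0,"rz":0,"tx":0.004,"ty":0,"tz":-0.001,"gripper":0.75},
  {"rx":0,"ry":0,"rz":0,"tx":0.004,"ty":0,"tz":-0.02,"gripper":0.75},
  {"rx":0,"ry":0,"rz":0,"tx":0.004,"ty":0,"tz":-0.04,"gripper":0.75},
  {"rx":0,"ry":0,"rz":0,"tx":0.02,"ty":0,"tz":-0.06,"gripper":0.75},
], force=20)

```text
time: 6.0
eef_pos: [0.4854, -0.082, 0.0885]
eef_rot: [0.001, 0.148, 0.989, -0.0]
contact_force: [1.1, -0.2, 1.0]
opening: 0.748
```

Request:
servo_tool([
  {"rx":0,"ry":0,"rz":0,"tx":0.02,"ty":0,"tz":0,"gripper":0.4},
  {"rx":0,"ry":0,"rz":0,"tx":0.04,"ty":0,"tz":0,"gripper":0},
  {"rx":0,"ry":0,"rz":0,"tx":0.05,"ty":0,"tz":0,"gripper":0},
  {"rx":0,"ry":0,"rz":0,"tx":0.05,"ty":0,"tz":0,"gripper":0},
  {"rx":0,"ry":0,"rz":0,"tx":0.05,"ty":0,"tz":0,"gripper":0},
])

```text
time: 6.42
eef_pos: [0.436, -0.0665, 0.0873]
eef_rot: [0.0, 0.148, 0.989, -0.0]
contact_force: [-0.6, 0.9, 0.8]
opening: 0.038
```

Run:
```python
from h import *
im,d,w=cloud("side"); wedge(im,w); plate(im,w); b=cv2.resize(im[210:310,250:390],(784,560),interpolation=cv2.INTER_CUBIC);cv2.imwrite("pics/c5.png",b[...,::-1])
im2,d,w=cloud("top"); wedge(im2,w)
delta(*(FOOT+R@[-.015-.09-.035,0]),.027,-17)
```

```text
845 mean [ 0.518  -0.098   0.0096] rect [522.3 -95.5] [44.1 88.4] 74.9 [[474.0, -105.0], [559.0, -128.0], [571.0, -86.0], [485.0, -63.0]] grad [-0.126  0.102  0.01 ]
plate [695.8 -66.7] [204.5 240.2] 73.3 grad [0.0467 0.0322 0.0438] tilt 0.0568 grad in stand [0.0353 0.0445]
465 mean [ 0.5281 -0.0938  0.0098] rect [528. -94.] [40.7 64.6] 71.7 [[491.0, -103.0], [552.0, -123.0], [565.0, -85.0], [504.0, -65.0]] grad [-0.169  0.056  0.01 ]
t 6.52 pos [ 0.4368 -0.0668  0.0876] F [ 0.3 -0.3  0.5] op -0.004 | shift [-0.0086  0.      0.0606] turn [-0.01  0.06 -0.03]
```

View pics/c5.png

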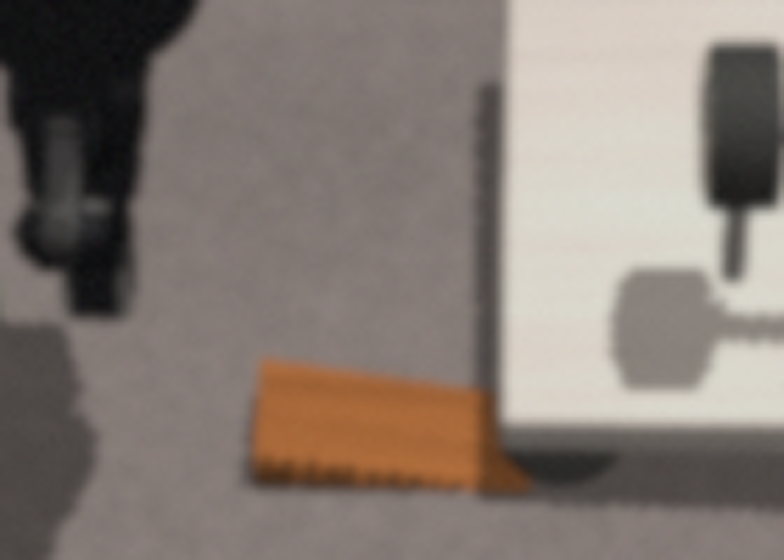

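Released cleanly: the wedge is flat, aligned, and its tip is just at the foot's rim. The shut fingers go down behind the tail and push gently.

Request:
servo_tool([
  {"rx":0,"ry":0,"rz":0,"tx":0,"ty":0,"tz":0.03,"gripper":0},
  {"rx":0,"ry":0,"rz":0,"tx":0,"ty":0,"tz":0.05,"gripper":0},
  {"rx":0,"ry":0,"rz":0,"tx":0,"ty":0,"tz":0.06,"gripper":0},
  {"rx":0,"ry":0,"rz":0,"tx":-0.008,"ty":0,"tz":0.06,"gripper":0},
  {"rx":0,"ry":0,"rz":0,"tx":-0.016,"ty":0,"tz":0.06,"gripper":0},
  {"rx":0,"ry":0,"rz":0,"tx":-0.023,"ty":0,"tz":0.06,"gripper":0},
  {"rx":0,"ry":0,"rz":0,"tx":-0.028,"ty":0,"tz":0.06,"gripper":0},
  {"rx":0,"ry":0,"rz":0,"tx":-0.03,"ty":0,"tz":0.06,"gripper":0},
])

```text
time: 7.18
eef_pos: [0.4667, -0.076, 0.0287]
eef_rot: [0.002, 0.148, 0.989, -0.0]
contact_force: [-0.4, -0.4, 0.1]
opening: -0.0
```

Request:
servo_tool([
  {"rx":0,"ry":0,"rz":0,"tx":-0.003,"ty":0,"tz":0,"gripper":0},
  {"rx":0,"ry":0,"rz":0,"tx":-0.006,"ty":0,"tz":0,"gripper":0},
  {"rx":0,"ry":0,"rz":0,"tx":-0.009,"ty":0,"tz":0,"gripper":0},
  {"rx":0,"ry":0,"rz":0,"tx":-0.012,"ty":0,"tz":0,"gripper":0},
])

```text
time: 7.52
eef_pos: [0.4726, -0.0772, 0.0265]
eef_rot: [-0.005, 0.148, 0.989, 0.001]
contact_force: [-15.2, 4.3, 12.2]
opening: -0.003
```

Run:
```python
from h import *
delta(*(FOOT+R@[.025-.09-.011,0]),.027,-17)
im,d,w=cloud("side"); wedge(im,w); plate(im,w)
```

```text
t 7.52 pos [ 0.4726 -0.0772  0.0265] F [-15.2   4.3  12.2] op -0.003 | shift [-0.0354 -0.0005 -0.0009] turn [ 0.02 -0.62  0.02]
840 mean [ 0.5185 -0.0981  0.0098] rect [524.5 -96.6] [44.  87.6] 74.5 [[476.0, -106.0], [561.0, -130.0], [573.0, -87.0], [488.0, -64.0]] grad [-0.133  0.101  0.01 ]
plate [695.3 -66.1] [203.7 240.3] 72.7 grad [0.0456 0.0308 0.0438] tilt 0.0551 grad in stand [0.0346 0.0428]
```

Request:
servo_tool([
  {"rx":0,"ry":0,"rz":0,"tx":-0.002,"ty":0,"tz":-0.001,"gripper":0},
  {"rx":0,"ry":0,"rz":0,"tx":-0.004,"ty":0,"tz":-0.001,"gripper":0},
  {"rx":0,"ry":0,"rz":0,"tx":-0.006,"ty":0,"tz":-0.002,"gripper":0},
  {"rx":0,"ry":0,"rz":0,"tx":-0.008,"ty":0,"tz":-0.002,"gripper":0},
])

```text
time: 7.9
eef_pos: [0.4808, -0.0797, 0.028]
eef_rot: [-0.004, 0.148, 0.989, 0.001]
contact_force: [-5.5, 1.2, 0.7]
opening: -0.001
```

Run:
```python
from h import *
delta(*(FOOT+R@[.025-.09-.011,0]),.027,-17)
im,d,w=cloud("side"); wedge(im,w); plate(im,w)
```

```text
t 7.9 pos [ 0.4808 -0.0797  0.028 ] F [-5.5  1.2  0.7] op -0.001 | shift [-0.0268 -0.0005  0.0008] turn [ 0.03 -0.42  0.  ]
784 mean [ 0.5238 -0.1003  0.011 ] rect [531.4 -98.9] [43.5 88.6] 72.8 [[483.0, -107.0], [567.0, -133.0], [580.0, -91.0], [496.0, -65.0]] grad [-0.139  0.118  0.011]
plate [695.8 -66.4] [203.4 240.1] 73.0 grad [0.031  0.0218 0.0441] tilt 0.0378 grad in stand [0.0233 0.0299]
```

The wedge is under the foot: the tilt has fallen to 0.038 and the push is only about 6 N. About 27 mm is left.

Request:
servo_tool([
  {"rx":0,"ry":0,"rz":0,"tx":-0.0025,"ty":0,"tz":0,"gripper":0},
  {"rx":0,"ry":0,"rz":0,"tx":-0.005,"ty":0,"tz":0,"gripper":0},
  {"rx":0,"ry":0,"rz":0,"tx":-0.0075,"ty":0,"tz":0,"gripper":0},
  {"rx":0,"ry":0,"rz":0,"tx":-0.01,"ty":0,"tz":0,"gripper":0},
  {"rx":0,"ry":0,"rz":0,"tx":-0.0125,"ty":0,"tz":0,"gripper":0},
  {"rx":0,"ry":0,"rz":0,"tx":-0.015,"ty":0,"tz":0,"gripper":0},
  {"rx":0,"ry":0,"rz":0,"tx":-0.016,"ty":0,"tz":0,"gripper":0},
])

```text
time: 8.53
eef_pos: [0.497, -0.0848, 0.0282]
eef_rot: [-0.003, 0.148, 0.989, 0.001]
contact_force: [-5.2, 1.0, -1.1]
opening: -0.001
```

Run:
```python
from h import *
delta(*(FOOT+R@[.025-.09-.011,0]),.027,-17)
im,d,w=cloud("side"); wedge(im,w); plate(im,w)
```

```text
t 8.53 pos [ 0.497  -0.0848  0.0282] F [-5.2  1.  -1.1] op -0.001 | shift [-0.0099 -0.0004  0.0011] turn [ 0.02 -0.3  -0.01]
673 mean [ 0.5363 -0.1059  0.0118] rect [ 549.  -105.1] [44.  88.3] 71.9 [[500.0, -112.0], [584.0, -140.0], [598.0, -98.0], [514.0, -70.0]] grad [-0.132  0.115  0.012]
plate [696.8 -65.4] [204.2 240. ] 72.5 grad [0.0094 0.007  0.0445] tilt 0.0117 grad in stand [0.007  0.0094]
```

Request:
servo_tool([
  {"rx":0,"ry":0,"rz":0,"tx":-0.0015,"ty":0,"tz":0,"gripper":0},
  {"rx":0,"ry":0,"rz":0,"tx":-0.003,"ty":0,"tz":0,"gripper":0},
  {"rx":0,"ry":0,"rz":0,"tx":-0.0045,"ty":0,"tz":0,"gripper":0},
  {"rx":0,"ry":0,"rz":0,"tx":-0.006,"ty":0,"tz":0,"gripper":0},
])

```text
time: 8.92
eef_pos: [0.5029, -0.0867, 0.0284]
eef_rot: [-0.002, 0.148, 0.989, 0.001]
contact_force: [-7.9, 2.7, -1.7]
opening: -0.002
```

Run:
```python
from h import *
delta(*(FOOT+R@[.025-.09-.011,0]),.027,-17)
im,d,w=cloud("side"); wedge(im,w); plate(im,w)
```

```text
t 8.92 pos [ 0.5029 -0.0867  0.0284] F [-7.9  2.7 -1.7] op -0.002 | shift [-0.0037 -0.0003  0.0014] turn [ 0.02 -0.28 -0.01]
643 mean [ 0.5424 -0.1084  0.0119] rect [ 554.3 -106.3] [43.3 88.6] 72.3 [[506.0, -113.0], [590.0, -140.0], [603.0, -99.0], [519.0, -72.0]] grad [-0.129  0.115  0.012]
plate [697.  -65.8] [203.  240.1] 72.6 grad [0.0018 0.0016 0.0447] tilt 0.0024 grad in stand [0.0013 0.002 ]
```

Request:
servo_tool([
  {"rx":0,"ry":0,"rz":0,"tx":-0.001,"ty":0,"tz":0,"gripper":0},
  {"rx":0,"ry":0,"rz":0,"tx":-0.0015,"ty":0,"tz":0,"gripper":0},
  {"rx":0,"ry":0,"rz":0,"tx":-0.002,"ty":0,"tz":0,"gripper":0},
])

```text
time: 9.22
eef_pos: [0.504, -0.0869, 0.0279]
eef_rot: [-0.003, 0.148, 0.989, 0.001]
contact_force: [-8.5, 1.7, -1.3]
opening: -0.003
```

Run:
```python
from h import *
delta(*(FOOT+R@[.025-.09-.011,0]),.027,-17)
im,d,w=cloud("side"); wedge(im,w); plate(im,w)
```

```text
t 9.22 pos [ 0.504  -0.0869  0.0279] F [-8.5  1.7 -1.3] op -0.003 | shift [-0.0025 -0.0004  0.0009] turn [ 0.02 -0.38 -0.  ]
645 mean [ 0.5434 -0.1087  0.0116] rect [ 556.4 -106. ] [42.5 88.5] 72.6 [[508.0, -113.0], [592.0, -139.0], [605.0, -99.0], [520.0, -73.0]] grad [-0.117  0.128  0.012]
plate [697.2 -65.6] [204.6 240.2] 72.6 grad [0.0018 0.0012 0.0447] tilt 0.0022 grad in stand [0.0014 0.0017]
```

Request:
servo_tool([
  {"rx":0,"ry":0,"rz":0,"tx":-0.001,"ty":0,"tz":0,"gripper":0},
  {"rx":0,"ry":0,"rz":0,"tx":-0.0015,"ty":0,"tz":0,"gripper":0},
  {"rx":0,"ry":0,"rz":0,"tx":-0.0015,"ty":0,"tz":0,"gripper":0},
])

```text
time: 9.52
eef_pos: [0.505, -0.0872, 0.0277]
eef_rot: [-0.004, 0.148, 0.989, 0.001]
contact_force: [-8.6, 1.8, -1.3]
opening: 0.003
```

Run:
```python
from h import *
delta(*(FOOT+R@[.025-.09-.011,0]),.027,-17)
im,d,w=cloud("side"); wedge(im,w); plate(im,w)
```

```text
t 9.52 pos [ 0.505  -0.0872  0.0277] F [-8.6  1.8 -1.3] op 0.003 | shift [-0.0015 -0.0005  0.0006] turn [ 0.03 -0.45 -0.  ]
633 mean [ 0.5446 -0.1091  0.0114] rect [ 556.7 -107.7] [43.3 87.2] 70.2 [[508.0, -113.0], [590.0, -143.0], [605.0, -102.0], [523.0, -73.0]] grad [-0.123  0.123  0.011]
plate [696.8 -65.8] [203.  239.8] 72.6 grad [0.0013 0.0009 0.0448] tilt 0.0015 grad in stand [0.001  0.0012]
```

Request:
servo_tool([
  {"rx":0,"ry":0,"rz":0,"tx":-0.001,"ty":0,"tz":0,"gripper":0},
  {"rx":0,"ry":0,"rz":0,"tx":-0.002,"ty":0,"tz":0,"gripper":0},
  {"rx":0,"ry":0,"rz":0,"tx":-0.002,"ty":0,"tz":0,"gripper":0},
])

```text
time: 9.82
eef_pos: [0.5064, -0.0875, 0.0273]
eef_rot: [-0.005, 0.148, 0.989, 0.001]
contact_force: [-9.9, 2.5, -2.3]
opening: 0.001
```

Run:
```python
from h import *
delta(*(FOOT+R@[.025-.09-.011,0]),.027,-17)
im,d,w=cloud("side"); plate(im,w)
```

```text
t 9.82 pos [ 0.5064 -0.0875  0.0273] F [-9.9  2.5 -2.3] op 0.001 | shift [-0.0001 -0.0005  0.0003] turn [ 0.04 -0.54 -0.  ]
plate [697. -64.] [205.4 239.7] 73.0 grad [0.0009 0.0009 0.0448] tilt 0.0013 grad in stand [0.0006 0.0011]
```

The tilt is about 0.001 and the tip is at the stated 25 mm. I'll draw back and check.

Request:
servo_tool([
  {"rx":0,"ry":0,"rz":0,"tx":0.01,"ty":0,"tz":0,"gripper":0},
  {"rx":0,"ry":0,"rz":0,"tx":0.025,"ty":0,"tz":0,"gripper":0},
  {"rx":0,"ry":0,"rz":0,"tx":0.04,"ty":0,"tz":-0.01,"gripper":0},
  {"rx":0,"ry":0,"rz":0,"tx":0.05,"ty":0,"tz":-0.04,"gripper":0},
  {"rx":0,"ry":0,"rz":0,"tx":0.07,"ty":0,"tz":-0.07,"gripper":0},
  {"rx":0,"ry":0,"rz":0,"tx":0.09,"ty":0,"tz":-0.1,"gripper":0},
  {"rx":0,"ry":0,"rz":0,"tx":0.09,"ty":0,"tz":-0.12,"gripper":0},
  {"rx":0,"ry":0,"rz":0,"tx":0.09,"ty":0,"tz":-0.12,"gripper":0},
])

```text
time: 10.53
eef_pos: [0.4273, -0.0641, 0.1553]
eef_rot: [0.007, 0.148, 0.989, -0.002]
contact_force: [0.5, -0.4, 0.2]
opening: -0.002
```

Run:
```python
from h import *
im2,d,w=cloud("top"); wedge(im2,w); plate(im2,w)
im,d,w=cloud("side"); wedge(im,w); plate(im,w); b=cv2.resize(im[190:310,250:410],(800,600),interpolation=cv2.INTER_CUBIC);cv2.imwrite("pics/c6.png",b[...,::-1])
delta(*FOOT,.027,-17)
```

```text
344 mean [ 0.5376 -0.0965  0.0143] rect [537.8 -97.2] [41.9 47.2] 73.8 [[509.0, -111.0], [555.0, -124.0], [566.0, -84.0], [521.0, -70.0]] grad [-0.153  0.104  0.014]
plate [696.8 -60.6] [198.1 239. ] 72.9 grad [0.0002 0.0027 0.046 ] tilt 0.0027 grad in stand [-0.0006  0.0027]
640 mean [ 0.5456 -0.1092  0.0105] rect [ 557.8 -106.8] [43.7 89.1] 73.6 [[509.0, -115.0], [594.0, -140.0], [607.0, -98.0], [521.0, -73.0]] grad [-0.103  0.103  0.011]
plate [697.6 -65.3] [204.7 241. ] 72.6 grad [0.002  0.0016 0.0447] tilt 0.0025 grad in stand [0.0014 0.0021]
t 10.63 pos [ 0.4254 -0.0634  0.1511] F [-0.  -0.2 -0.8] op -0.001 | shift [-0.1598  0.0002  0.1252] turn [-0.04  0.37 -0.03]
```

View pics/c6.png

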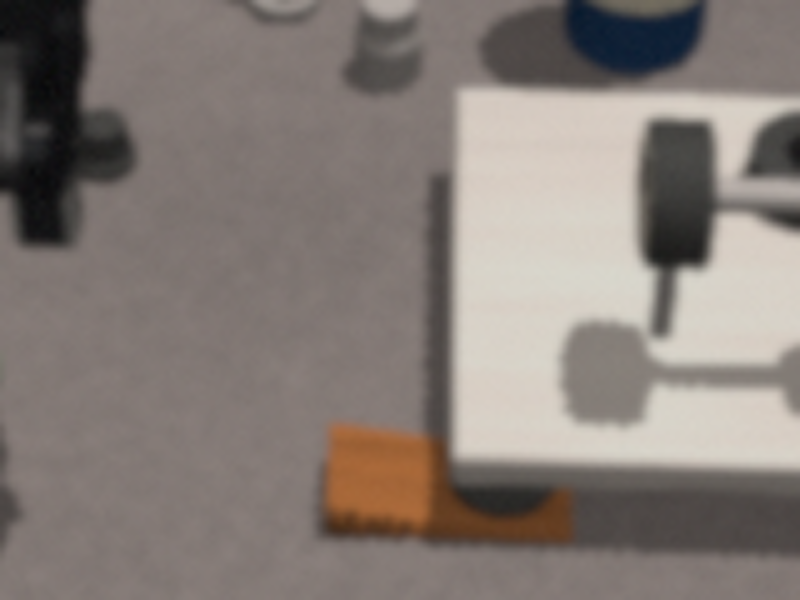

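The wedge lies flat under the foot. In the crop its body spans about (330–570, 425–540), with the dark foot at about (500,500) on it. The tilt is about 0.0025 rad in both cameras and the arm is clear, so I'll hand in.

```bash
python3 -c "
from h import *
r.close_job(); print(r.observe()['time'])"
```

```text
the job is handed in; nothing more can be done
the job is handed in; nothing more can be done
```

The wedge is under the short foot, the stand reads level in both cameras, and the job is handed in at about 10.6 s on the robot's clock. No verdict is reported.

**What I did:** I used the small brown wedge. I held its tail lightly between the fingertips and slid and turned it on the table until it lined up with the short foot. My first push, with a stronger grip, pressed the fingers down with about 52 N and did not lift the foot. I let go and pushed the tail with shut fingertips until the tip was about 25 mm past the foot's centre, then drew back.

**Last checks after drawing back:**
- **Stand level:** the tilt is 0.0025–0.0027 rad in both cameras, down from 0.058 (limit 0.015).
- **Stand position:** the plate centre moved only about 2 mm, which is the levelling itself.
- **Wedge:** it lies flat, with its centre about 20 mm from the foot (limit 50).
- **Robot:** the arm is clear and the contact force is near zero.

**Not confirmed or in disagreement:**
- The push force stayed near 10 N at the end, below the 15–25 N expected once level. I judged level from the cameras and the travel instead.
- I could not measure the load the wedge carries.
- I did not measure the bystanders again; the arm did not pass close to them.
- The two cameras disagree by about 4 mm in y.

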